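# Seat a belt pulley on a keyed gearbox shaft

### The arm

A 6-joint arm with a two-finger parallel gripper is mounted at the origin on the work surface. World frame = base frame: x ahead of the robot, y to its left, z up, the work surface at z = 0. Lengths are in m, angles in degrees, forces in N, time in s.
With the tool pointing down it reaches from about 0.25 to 0.725 m from the base axis. Payload 9.7 kg.
Tool frame: the origin (TCP) lies midway between the tips of the shut fingers; the grasp point (between the pads) lies 19 mm behind it; z points along the fingers, x is the direction in which the jaws open and shut, and the axes are right-handed (so a half turn about z gives the same grasp; the last joint's range is limited). The gripper opens to 85 mm and grips with 20 to 120 N. Pads are 22 mm wide; open, the fingers measure 114 mm over their backs; the gripper's body (76 mm by 85 mm) begins 54 mm behind the grasp point. The pads swing forward as they close: fully open they stand 13 mm farther back than shut.
Start: joints at [75.229, 4.979, 10.078, 95.1, 0, 90], TCP at [0.14, 0.532, 0.231] pointing down, gripper open.
Joint ranges: [-179.16, 179.16], [-48.56, 103.87], [-65.8, 70.77], [-126.05, 130.52], [-82.76, 87.17], [-180, 180]. Speed limits (degrees/s): [127.2, 127.2, 147.25, 180, 180, 180].

### API

Orientations are given as [roll, pitch, yaw] about the fixed x, y, z axes, in that order (R = Rz(yaw) Ry(pitch) Rx(roll)).
In Python, from workcell import bot, optics gives the robot as it stands.
- The arm moves only by the shell command python3 -m creep 'ROWS' [FORCE]. ROWS is JSON, a list of rows, each a list of 7 numbers: the shift along the tool's x, y, z in m, then the turn, a rotation vector about the tool's x, y, z in rad, then the opening, from 0 (shut) to 1 (fully open). A call has 1 to 8 rows; each row is the pose to reach, as a shift and turn from the pose commanded when the call began, along the tool's axes at that moment; what a row does not reach only later rows make up. A row lasts 1/10 s, in which the tool goes at most 50 mm and 8.59 degrees, less where a joint would pass 70% of its speed; a pose out of reach is approached as far as the arm can. A call with a gripper value outside its range is refused whole. The fingers move at their own pace and stop on an object; FORCE is the grip in N (left out, the last holds). Time passes only in rows, so rows that repeat a pose let the fingers close. It gives the time, the measured TCP pose, the force and the opening at its end, in the units of the state.
- bot.get_obs(): the state, without advancing time (a new reading comes with each control period).
- optics.camera(name): name is "scene" or "top" or "wrist"; returns the picture (400x640x3 uint8, red, green, blue); there is no depth.
- optics.camera_params(name): a dict with "camera_matrix" (3x3 intrinsics, pixels), "D" ([k1, k2, p1, p2, k3] as OpenCV has them; the pictures are not rectified), "R" (3x3) and "t" (3): a world point X has camera coordinates R X + t; the wrist camera has in their place "mount" (4x4, takes a point from camera to tool coordinates, whose origin is the TCP and whose axes are the tool frame's). Camera axes: x right, y down, z forward; pixel columns grow to the right and rows downward; lengths in m; the calibration is good to about 2 mm. A picture is of the moment at which its call begins: read the wrist's pose just before it. camera_params takes no time and is no camera call.
- bot.job_done(): hands the job in, once; it reports no verdict.
The state is a dict: "time": time; "q": joint angles; "qd": joint speeds; "joint_efforts": joint torques, N m; "ee_pos": TCP position; "tcp_rot": TCP orientation; "wrist_force": force on the tool from outside, world axes, zero at the start; "torque": the same for the moment, N m; "opening": finger opening in m.
Only numpy, scipy, OpenCV 4.12 (cv2) and the standard library are available. Lean on these libraries where they do the work, as an engineer would, in place of code of your own. Each camera call takes 0.05 s, during which the arm holds its last target.

### The job

The belt pulley has been set loosely on the upright shaft of the blue gear unit, but its keyway is out of line with the shaft's key. Push one of its spokes round with a fingertip until the keyway meets the key and the pulley drops onto it, then press it straight down until its hub is fully home on the shaft shoulder, and take the hand away. Do not lift the pulley, and leave the other things on the bench where they are.

Things in the scene. Friction and masses are not known exactly. Their poses are not given: they have to be found in the camera images.
- pulley: Loose bare aluminium V-belt pulley, 184 mm across, 0.35 to 0.55 kg, lying flat round the shaft, tilted up to 6 deg. Origin: centre of the hub's underside, z up the bore, x through the keyway (notch in the bore 10.5 mm wide, 5.5 deep, under a spoke). Starts 13 to 16 mm above shaft on the key, keyway 40 to 180 deg off the key either way; fully home at 0 mm, x along the shaft's x.
- spoke (a point): Middle of the spoke over the keyway, 52 mm from the axis, 26 mm above the pulley's origin. Four equal spokes in a cross along the pulley's +x, +y, -x, -y: 16 mm wide, 18 to 34 mm above its origin, from hub radius 24 mm to rim inside radius 76 mm, open windows between. Under 1 N at a spoke turns the pulley.
- rim (a point): On the top edge of the pulley's rim, in line with the keyway, 84 mm from the axis. The rim is 16 mm thick and reaches from 14 to 36 mm above the pulley's origin.
- hub_top (a point): Centre of the hub's top, 40 mm above the pulley's origin: flat ring, radius 13 to 24 mm, round the 26 mm bore; the shaft end lies inside, 8 mm below it when home. Press on this ring or the spokes close to it: once on the key, a steady 8 to 12 N moves the snug pulley the last 10 mm down, and it stays where it is left.
- shaft: Fixed upright steel shaft of the gear unit, 25 mm across, never turns. Origin: centre of the shoulder face (36 mm across) on which the hub must sit, 122 mm above the bench; z up, x through the key. The shaft reaches 32 mm above the shoulder; its empty key slot shows as a dark notch in its end face, in line with the key.
- key_top (a point): Top of the steel key, 16 mm above the shoulder, 15 mm from the axis. The key is 8 mm wide, stands 4.5 mm out of the shaft, reaches down to the shoulder; its upper end is round. When the keyway comes over it (within about 5 deg) the pulley drops by its weight to about 10 mm above the shoulder, sits level and turns no further (6 deg of play).
- reducer: Fixed blue worm gear unit lying on two wooden battens. Origin on the bench under the shaft axis. Its top is 112 mm above the bench, 10 mm below the shoulder; nothing but the shaft stands above 116 mm. Reaches 85 mm from the axis towards +x (worm) and 78 mm towards +y (round motor flange).
- parcel: Bystander: bearing wrapped in brown paper, round, 72 mm across, 36 mm high, loose. Origin at the centre of its underside.
- carton: Bystander: small upright paper carton with an orange band, 55 x 55 x 75 mm, loose. Origin at the centre of its underside.
- bolt: Bystander: hexagon bolt with a 36 mm washer, standing on its head, 35 mm high, loose. Origin at the centre of its underside.
- bin: Bystander: open grey parts bin with small hardware, 150 x 100 x 75 mm, loose. Origin at the centre of its underside.
Things that resemble listed ones, but are neither listed nor needed, are in the scene too. Of the things like the pulley, leave any that is turquoise; of the rest the larger one is meant.

How it is judged (in metres and radians):
At the end, for the whole second after the job is handed in: The pulley's hub is on the shaft shoulder (origins within 2 mm in height, 3 mm sideways), keyway on the key (within 0.2 rad), level within 2 degrees and at rest (z of pulley in the frame of shaft below 0.002 m and horizontal distance between pulley and shaft below 0.003 m and angle between the x axis of pulley and the x axis of shaft, either way round below 0.2 rad and angle between pulley's own z axis and vertical below 0.035 rad and linear speed of pulley below 0.01 m/s); the robot touches nothing.
It fails at once if the pulley is lifted (its hub underside more than 26 mm above the shoulder, at least 10 mm above its start) (z of pulley in the frame of shaft above 0.026 m).
It fails at once if a bystander is moved by more than 20 mm (distance of any of parcel, carton, bolt, bin from where it was at the start of the episode above 0.02 m).
It fails at once if a bystander is tipped over (angle between any of parcel, carton, bolt's own z axis and vertical above 0.5 rad).
It also fails if it takes over 58 s, if anything falls off the work surface, if the arm or the gripper's body presses on something with over 40 N, if the wrist force passes 120 N, or if a joint passes its speed limit or range.

## Working session

There is one attempt and no reset: what is moved stays moved. The work goes in short steps, Python scripts to look and compute and a shell command to move; the robot and the scene stay as the last step left them, time stands still between calls to the robot, and variables do not carry over. Pictures are saved under pics/ and viewed, and the job is handed in when it is done.

```bash
mkdir -p pics; ls; python3 - <<'E'
from workcell import bot, optics
import cv2
o=bot.get_obs(); print(o)
for n in ["scene","top","wrist"]:
    im=optics.camera(n); cv2.imwrite(f"pics/{n}0.png",im[:,:,::-1]); p=optics.camera_params(n); print(n,p)
E
```

```text
pics
{'time': 0.0, 'q': array([7.52303442e+01, 5.01209191e+00, 1.00342516e+01, 9.50993511e+01,
       1.60554766e-03, 8.99989044e+01]), 'qd': array([ 0.05915354,  0.12502698,  0.04589685, -0.09981159,  0.0077787 ,
       -0.0236491 ]), 'joint_efforts': array([-9.33940682e-04, -5.20389676e+01,  4.64805579e+01,  1.61832094e-02,
       -1.56070757e-05, -2.63290156e-05]), 'ee_pos': array([0.14014771, 0.53160889, 0.23057174]), 'tcp_rot': array([-1.79998393e+02,  7.71914048e-02,  7.52314398e+01]), 'wrist_force': array([-0.48805254, -0.12962083,  0.24827468]), 'torque': array([ 0.0147162 ,  0.02100635, -0.02533839]), 'opening': 0.08512859548497728}
scene {'camera_matrix': array([[383.0647352 ,   0.        , 315.7927602 ],
       [  0.        , 383.0647352 , 197.00169045],
       [  0.        ,   0.        ,   1.        ]]), 'D': array([-0.03164432,  0.        ,  0.        ,  0.        ,  0.        ]), 'R': array([[ 0.77795029,  0.62831954,  0.00281091],
       [ 0.53718658, -0.66278067, -0.52168224],
       [-0.32592013,  0.40735283, -0.85313524]]), 't': array([-0.45465542, -0.21982447,  1.
[... 367 characters left out ...]
    [ 0.13808694,  0.00824633, -0.99038578]]), 't': array([0.01373951, 0.55181358, 1.07922225])}
wrist {'camera_matrix': array([[338.21325137,   0.        , 325.82117093],
       [  0.        , 338.21325137, 198.18515914],
       [  0.        ,   0.        ,   1.        ]]), 'D': array([-0.0191022,  0.       ,  0.       ,  0.       ,  0.       ]), 'mount': array([[ 9.99999575e-01,  9.17862456e-04,  8.85735086e-05,
         2.74353335e-04],
       [-9.02571896e-04,  9.54591975e-01,  2.97914997e-01,
        -7.63904541e-02],
       [ 1.88893431e-04, -2.97914951e-01,  9.54592398e-01,
        -1.43164423e-01],
       [ 0.00000000e+00,  0.00000000e+00,  0.00000000e+00,
         1.00000000e+00]])}
```

View pics/scene0.png

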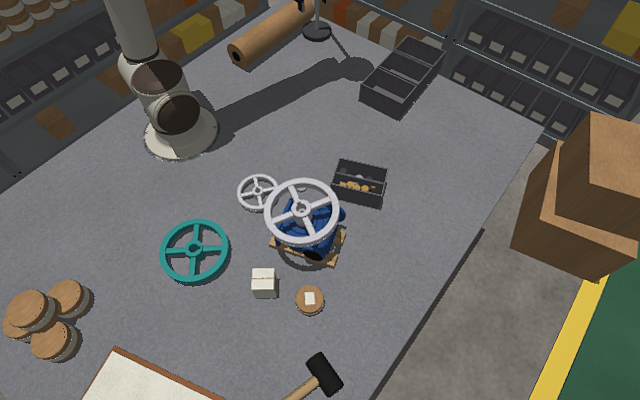

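View pics/top0.png

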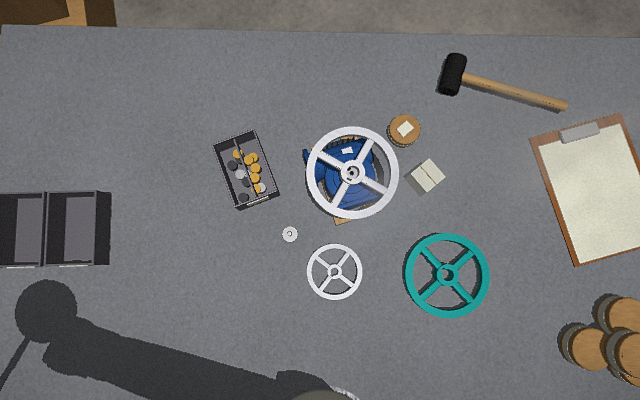

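View pics/wrist0.png

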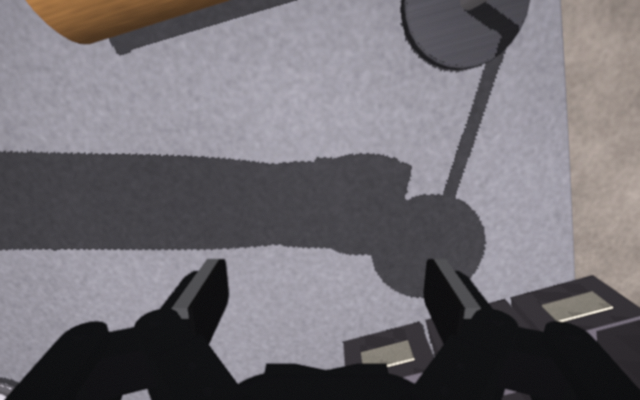

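The scene picture shows the large aluminium pulley on the blue unit at about (302,210). In the top picture it is at (352,172), with the small decoy at (334,271) and the turquoise one at (447,275). The parcel is at (404,129), the carton at (428,176), the bolt at (290,234) and the bin at (246,168).

```bash
cat > h.py <<'E'
import numpy as np, cv2
from scipy.spatial.transform import Rotation as Rn
from workcell import bot, optics
def cam(name,obs=None):
    p=optics.camera_params(name);K=p["camera_matrix"];D=p["D"]
    if name=="wrist":
        T=np.eye(4);T[:3,:3]=Rn.from_euler('xyz',obs["tcp_rot"],degrees=True).as_matrix();T[:3,3]=obs["ee_pos"]
        W=T@p["mount"];R=W[:3,:3].T;t=-R@W[:3,3]
    else: R,t=p["R"],p["t"]
    return K,D,R,t
def ray(c,uv):
    K,D,R,t=c
    n=cv2.undistortPoints(np.array(uv,float).reshape(-1,1,2),K,D).reshape(-1,2)
    d=np.c_[n,np.ones(len(n))]@R
    return -R.T@t,d
def onz(c,uv,z):
    o,d=ray(c,uv); s=(z-o[2])/d[:,2]; return o+d*s[:,None]
def proj(c,X):
    K,D,R,t=c
    return cv2.projectPoints(np.array(X,float).reshape(-1,3),cv2.Rodrigues(R)[0],t,K,D)[0].reshape(-1,2)
def crop(im,x0,y0,x1,y1,s,name):
    cv2.imwrite(name,cv2.resize(im[y0:y1,x0:x1,::-1],None,fx=s,fy=s,interpolation=cv2.INTER_CUBIC))
E
python3 - <<'E'
from h import *
im=cv2.imread("pics/top0.png")[:,:,::-1]; s=cv2.imread("pics/scene0.png")[:,:,::-1]
crop(im,300,115,405,230,5,"pics/topc.png")
crop(s,255,165,355,275,5,"pics/scenec.png")
c=cam("top")
hsv=cv2.cvtColor(np.ascontiguousarray(im),cv2.COLOR_RGB2HSV)
m=((hsv[...,1]<40)&(hsv[...,2]>165)).astype(np.uint8)
cs,_=cv2.findContours(m,cv2.RETR_EXTERNAL,cv2.CHAIN_APPROX_NONE)
for k in cs:
    if cv2.contourArea(k)>200:
        e=cv2.fitEllipse(k); print(e, cv2.contourArea(k))
        P=onz(c,k.reshape(-1,2),0.17); ce,r=cv2.minEnclosingCircle(P[:,:2].astype(np.float32)); print(ce,r)
for n,uv,z in [("parcel",(404,129),.036),("carton",(428,176),.075),("bolt",(290,234),.035),("bin",(246,168),.075)]: print(n,onz(c,[uv],z))
E
```

```text
((334.1495666503906, 271.4776611328125), (54.74485397338867, 55.45049285888672), 178.6223602294922) 2383.0
(0.37859466671943665, -0.014484161511063576) 0.0540270134806633
((422.6397705078125, 178.8545684814453), (12.423934936523438, 30.339038848876953), 139.35780334472656) 263.5
(0.5642087459564209, -0.18647700548171997) 0.026135610416531563
((432.7679748535156, 170.8966522216797), (11.939140319824219, 30.331512451171875), 138.24057006835938) 251.5
(0.5797326564788818, -0.2052897810935974) 0.025559546425938606
((352.26708984375, 172.17063903808594), (91.3779296875, 92.45038604736328), 133.7797393798828) 6634.0
(0.5744872689247131, -0.04710939899086952) 0.09334617853164673
((595.3292236328125, 189.99118041992188), (92.51860809326172, 142.5983428955078), 166.14610290527344) 9418.5
(0.5465739965438843, -0.5307592153549194) 0.1451905220746994
parcel [[ 0.70038252 -0.17188703  0.036     ]]
carton [[ 0.58618056 -0.21735591  0.075     ]]
bolt [[0.45489849 0.08013104 0.035     ]]
bin [[0.59376505 0.178553   0.075     ]]
```

View pics/topc.png

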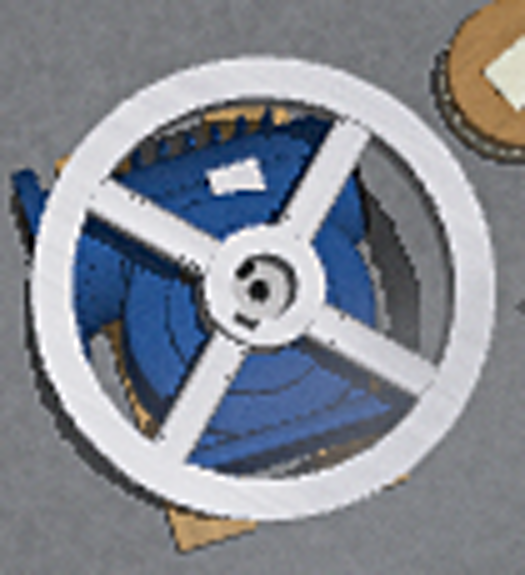

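View pics/scenec.png

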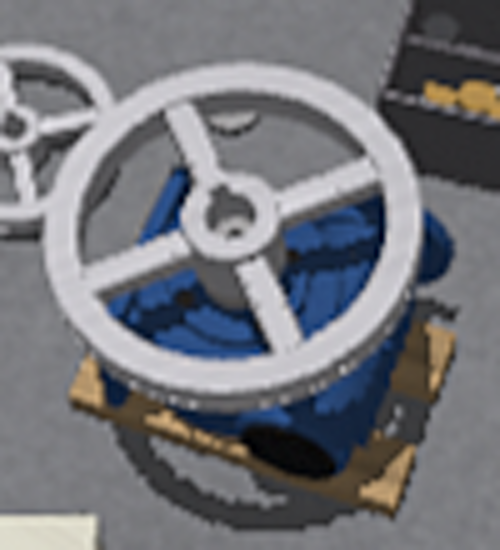

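```bash
python3 -m creep '[[-0.028,0.035,-0.01,0,0,0.1,0],[-0.056,0.07,-0.02,0,0,0.2,0],[-0.084,0.105,-0.03,0,0,0.3,0],[-0.112,0.14,-0.04,0,0,0.4,0],[-0.14,0.175,-0.05,0,0,0.5,0],[-0.168,0.21,-0.06,0,0,0.6,0],[-0.196,0.245,-0.07,0,0,0.7,0],[-0.224,0.28,-0.07,0,0,0.8,0]]'
python3 - <<'E'
from h import *
o=bot.get_obs();R=Rn.from_euler('xyz',o["tcp_rot"],degrees=True)
print(o["time"],o["ee_pos"],o["tcp_rot"],o["q"], R.inv().apply(np.array([0.574,-0.047,0.30])-o["ee_pos"]))
E
```

```text
time: 0.95
ee_pos: [0.3547, 0.2424, 0.3025]
tcp_rot: [-180.0, -0.1, 29.2]
wrist_force: [0.8, 1.1, -0.6]
opening: 0.0002
0.95 [0.35473522 0.24235263 0.30248063] [-1.79991773e+02 -1.05590192e-01  2.91720292e+01] [ 3.43414937e+01 -9.17009413e+00  4.42637337e+00  1.03490566e+02
 -1.32058140e-03  9.51694556e+01] [0.05040846 0.35952854 0.00252191]
```

```bash
python3 -m creep '[[0.006,0.045,0,0,0,0.08,0],[0.012,0.09,0,0,0,0.16,0],[0.018,0.135,0,0,0,0.24,0],[0.025,0.18,0,0,0,0.32,0],[0.031,0.225,0,0,0,0.4,0],[0.038,0.27,0,0,0,0.48,0],[0.044,0.315,0,0,0,0.55,0],[0.05,0.358,0,0,0,0.6,0]]'
python3 -m creep '[[0,0,0,0,0,0,0],[0,0,0,0,0,0,0]]'
python3 - <<'E'
from h import *
o=bot.get_obs();print(o["time"],o["ee_pos"],o["tcp_rot"],o["q"])
im=optics.camera("wrist");cv2.imwrite("pics/w1.png",im[:,:,::-1])
c=cam("wrist",o); np.save("c1.npy",np.array([0])); 
import pickle; pickle.dump((c,im),open("w1.pkl","wb"))
t=optics.camera("top");cv2.imwrite("pics/t1.png",t[:,:,::-1])
E
```

```text
time: 1.75
ee_pos: [0.574, -0.0455, 0.3009]
tcp_rot: [-180.0, 0.0, -5.2]
wrist_force: [0.3, 0.9, 0.3]
opening: 0.0001
time: 1.95
ee_pos: [0.5733, -0.0443, 0.3002]
tcp_rot: [-180.0, 0.1, -5.1]
wrist_force: [0.5, 0.4, 0.8]
opening: 0.0
1.95 [ 0.57327442 -0.04426886  0.30024537] [-1.79991442e+02  1.15443467e-01 -5.06348780e+00] [-4.42056192e+00  1.09923248e+01  2.46007221e+01  1.03723737e+02
  9.85287126e-03  9.06429246e+01]
```

View pics/w1.png

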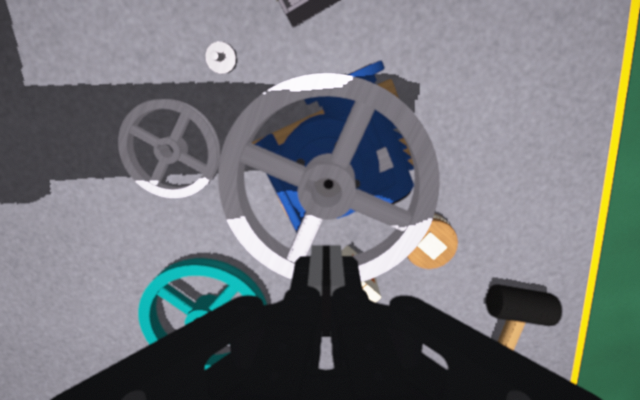

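The wrist view shows the pulley at about (330,185), partly in the arm's shadow, with the shut fingers below the hub at (330,260). I'll enlarge the hub.

```bash
python3 - <<'E'
from h import *
im=cv2.imread("pics/w1.png")
g=im[130:245,270:390].astype(float); g=np.clip((g/140.)**0.7*255,0,255).astype(np.uint8)
cv2.imwrite("pics/w1c.png",cv2.resize(g,None,fx=5,fy=5,interpolation=cv2.INTER_CUBIC))
t=cv2.imread("pics/top0.png")[150:195,330:375]
cv2.imwrite("pics/t0cc.png",cv2.resize(t,None,fx=12,fy=12,interpolation=cv2.INTER_CUBIC))
E
```

```text
(no output)
```

View pics/w1c.png

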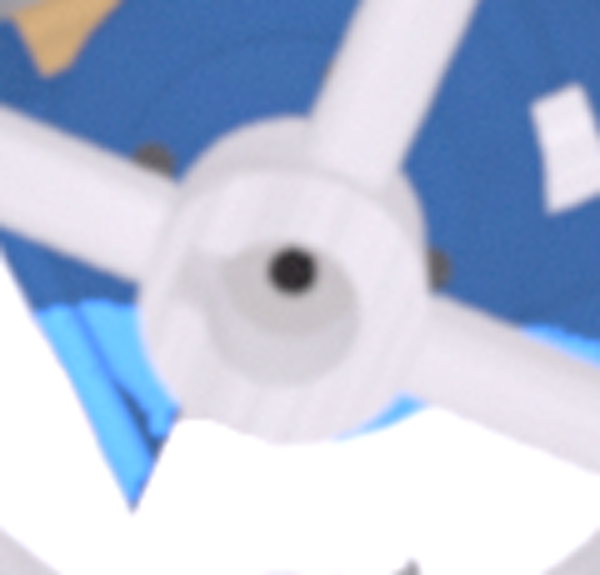

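View pics/t0cc.png

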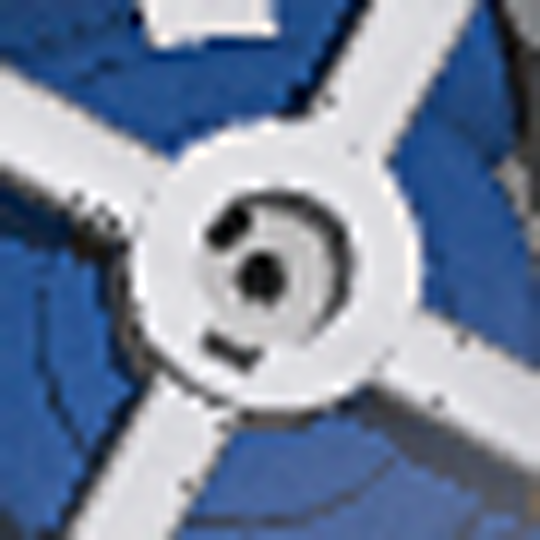

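The keyway is a notch towards the lower-left spoke in the top view: crop (230,350), world angle about 153°. The dark key slot is at crop (230,225), about 33°. So the pulley needs roughly 120° clockwise seen from above. Next I'll triangulate the axis.

```bash
python3 - <<'E'
from h import *; import pickle
cw,_=pickle.load(open("w1.pkl","rb")); ct=cam("top"); cs=cam("scene")
a=onz(ct,[(351.4,172.6)],.154)[0]; b=onz(cw,[(328.1,183.5)],.154)[0]; 
print("shaft end",a,b)
# scene hole: crop5 (232,230)
print(onz(cs,[(255+232/5-.4,165+230/5-.4)],.154))
print("slot top",onz(ct,[(330+230/12-.5,150+225/12-.5)],.154)-a)
# triangulate hub-hole two rays
o1,d1=ray(ct,[(351.4,172.6)]);o2,d2=ray(cw,[(328.1,183.5)])
A=np.c_[d1[0],-d2[0]];s=np.linalg.lstsq(A,o2-o1,rcond=None)[0];print(o1+d1[0]*s[0],o2+d2[0]*s[1])
# spokes mid-ends in top crop5 at rim inner
S=np.array([(185,450),(345,130),(100,195),(430,380)])/5-.4+[300,115]
P=onz(ct,S,.168); 
for p in P: print(p[:2]-a[:2],np.degrees(np.arctan2(*(p-a)[[1,0]])),np.hypot(*(p-a)[:2]))
# hub ring centre
print("hub",onz(ct,[(330+278/12-.5,150+268/12-.5)],.177),"rim centre",onz(ct,[(352.27,172.17)],.172))
E
```

```text
shaft end [ 0.57524284 -0.04600069  0.154     ] [ 0.57477784 -0.04474662  0.154     ]
[[ 0.57028021 -0.04150274  0.154     ]]
slot top [[ 8.76301322e-03  5.65226459e-03 -1.11022302e-16]]
[ 0.57557377 -0.04612109  0.15216024] [ 0.5747386  -0.04528887  0.15195554]
[-0.06718784  0.02899323] 156.65859767031287 0.073176587890205
[ 0.06340765 -0.03245021] -27.102056080267502 0.07122883036419071
[0.03437256 0.06499895] 62.12934360426673 0.07352779570304963
[-0.03687937 -0.06714776] -118.77678142689143 0.07660880848580402
hub [[ 0.57270011 -0.04696117  0.177     ]] rim centre [[ 0.57291187 -0.04652797  0.172     ]]
```

```bash
python3 -m creep '[[-0.009,-0.024,0,0,0,-0.044,0],[-0.017,-0.047,0,0,0,-0.088,0],[-0.017,-0.047,0.04,0,0,-0.088,0],[-0.017,-0.047,0.08,0,0,-0.088,0],[-0.017,-0.047,0.1,0,0,-0.088,0],[-0.017,-0.047,0.11,0,0,-0.088,0],[-0.017,-0.047,0.11,0,0,-0.088,0]]'
python3 - <<'E'
from h import *
o=bot.get_obs();print(o["time"],o["ee_pos"],o["tcp_rot"],o["q"])
im=optics.camera("wrist");cv2.imwrite("pics/w2.png",im[:,:,::-1])
t=optics.camera("top");crop(t,290,100,440,230,5,"pics/t2.png")
E
```

```text
time: 2.75
ee_pos: [0.5594, 0.0056, 0.191]
tcp_rot: [-180.0, 0.0, 0.1]
wrist_force: [-0.0, -1.1, 1.0]
opening: -0.0
2.75 [0.55943789 0.00555611 0.19100446] [-1.79996988e+02  4.72065329e-02  1.36237922e-01] [5.67304999e-01 5.66710514e+00 6.34743929e+00 9.07275167e+01
 3.36696969e-03 9.04310669e+01]
```

View pics/w2.png

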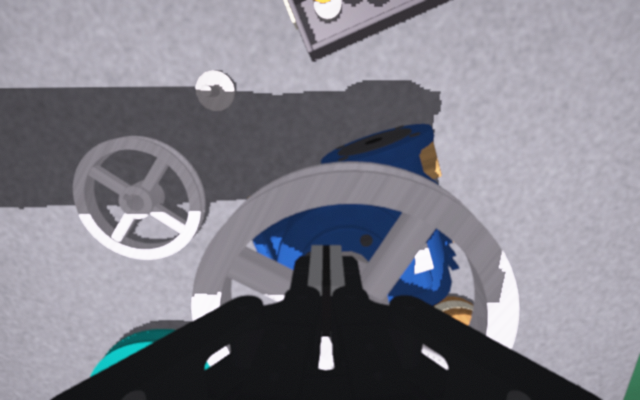

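View pics/t2.png

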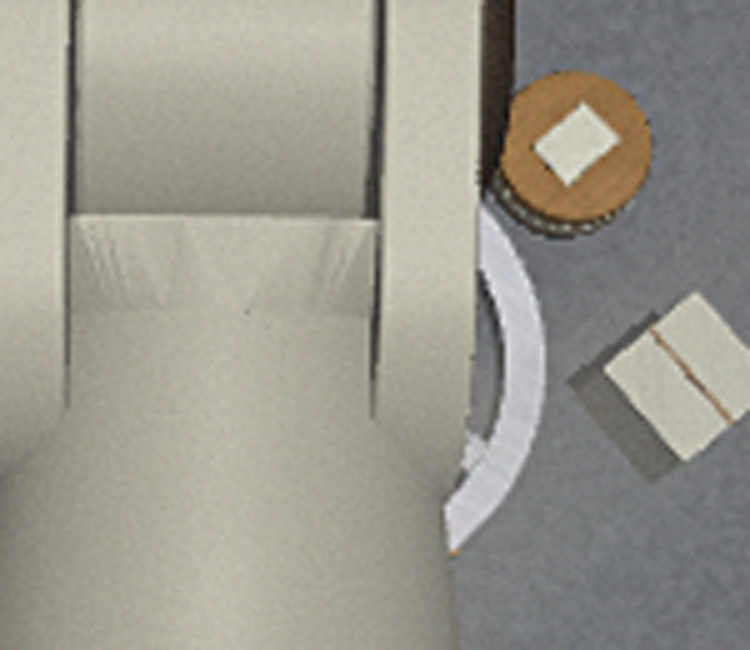

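The wrist view shows the shut fingertips (about (325,255)) over the open window between the keyway spoke on the left and the +x-side spoke on the right. I'll lower them into it.

```bash
python3 -m creep '[[0,0.001,0.01,0,0,0,0],[0,0.001,0.02,0,0,0,0],[0,0.001,0.03,0,0,0,0],[0,0.001,0.038,0,0,0,0],[0,0.001,0.043,0,0,0,0],[0,0.001,0.043,0,0,0,0]]'
python3 - <<'E'
from h import *
A=np.array([.575,-.0455])
o=bot.get_obs();p=o["ee_pos"][:2]-A;print(o["ee_pos"],np.degrees(np.arctan2(p[1],p[0])),np.hypot(*p))
a0=np.arctan2(p[1],p[0])
s=optics.camera("scene");crop(s,235,150,370,280,5,"pics/s3.png")
# arc points r=.052 by 6deg
for d in range(100,-46,-5):
    q=A+.052*np.array([np.cos(np.radians(d)),np.sin(np.radians(d))])-A-p; print(d,np.round([q[0],-q[1]],4))
E
```

```text
time: 3.45
ee_pos: [0.5599, 0.0037, 0.1473]
tcp_rot: [180.0, 0.1, 0.1]
wrist_force: [0.7, 0.3, 0.4]
opening: -0.0003
[0.55987714 0.00371235 0.14728193] 107.08209835960209 0.051483551670919794
100 [ 0.0061 -0.002 ]
95 [ 0.0106 -0.0026]
90 [ 0.0151 -0.0028]
85 [ 0.0197 -0.0026]
80 [ 0.0242 -0.002 ]
75 [ 0.0286 -0.001 ]
70 [0.0329 0.0003]
65 [0.0371 0.0021]
60 [0.0411 0.0042]
55 [0.0449 0.0066]
50 [0.0485 0.0094]
45 [0.0519 0.0124]
40 [0.055  0.0158]
35 [0.0577 0.0194]
30 [0.0602 0.0232]
25 [0.0623 0.0272]
20 [0.064  0.0314]
15 [0.0654 0.0358]
10 [0.0663 0.0402]
5 [0.0669 0.0447]
0 [0.0671 0.0492]
-5 [0.0669 0.0537]
-10 [0.0663 0.0582]
-15 [0.0654 0.0627]
-20 [0.064 0.067]
-25 [0.0623 0.0712]
-30 [0.0602 0.0752]
-35 [0.0577 0.079 ]
-40 [0.055  0.0826]
-45 [0.0519 0.086 ]
```

View pics/s3.png

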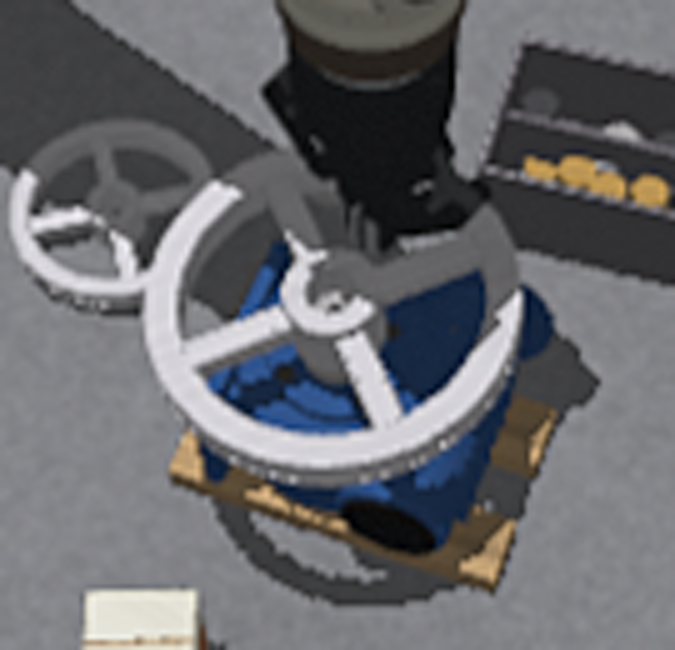

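The scene view shows the fingers inside the window behind the spoke, around crop (365,230), touching nothing. I'll sweep clockwise along the r = 52 mm arc.

```bash
python3 -m creep '[[0.006,-0.002,0,0,0,0,0],[0.0106,-0.0026,0,0,0,0,0],[0.0151,-0.0028,0,0,0,0,0],[0.0197,-0.0026,0,0,0,0,0],[0.0242,-0.002,0,0,0,0,0],[0.0286,-0.001,0,0,0,0,0],[0.0329,0.0003,0,0,0,0,0],[0.0371,0.0021,0,0,0,0,0]]'
python3 - <<'E'
from h import *
s=optics.camera("scene");crop(s,235,150,370,280,5,"pics/s4.png")
print(bot.get_obs()["wrist_force"])
E
```

```text
time: 4.3
ee_pos: [0.5977, 0.0016, 0.1482]
tcp_rot: [-180.0, 0.0, 0.1]
wrist_force: [-1.2, 0.3, -0.6]
opening: 0.0004
[-1.4970115  -0.66487617 -0.69921862]
```

View pics/s4.png

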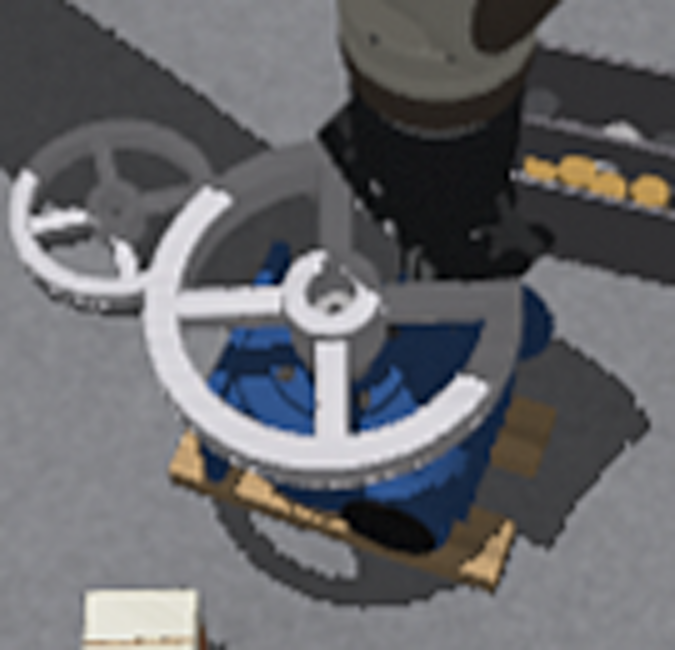

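The pulley is turning: the spoke beside the fingers now points right at crop (450,300). I'll continue along the arc.

```bash
python3 -m creep '[[0.004,0.0021,0,0,0,0,0],[0.0078,0.0045,0,0,0,0,0],[0.0114,0.0073,0,0,0,0,0],[0.0148,0.0103,0,0,0,0,0],[0.0179,0.0137,0,0,0,0,0],[0.0206,0.0173,0,0,0,0,0],[0.0231,0.0211,0,0,0,0,0],[0.0252,0.0251,0,0,0,0,0]]'
python3 -m creep '[[0,0,0,0,0,0,0]]'
python3 - <<'E'
from h import *
s=optics.camera("scene");crop(s,235,150,370,280,5,"pics/s5.png")
A=np.array([.575,-.0455])
o=bot.get_obs();p=o["ee_pos"][:2]-A;print(o["ee_pos"],np.degrees(np.arctan2(p[1],p[0])),np.hypot(*p),o["wrist_force"])
E
```

```text
time: 5.15
ee_pos: [0.6228, -0.0237, 0.1483]
tcp_rot: [-180.0, -0.0, 0.1]
wrist_force: [-0.7, 1.2, -0.3]
opening: 0.0002
time: 5.25
ee_pos: [0.6229, -0.024, 0.1482]
tcp_rot: [180.0, -0.0, 0.0]
wrist_force: [0.1, -0.5, 0.3]
opening: 0.0001
[ 0.62280708 -0.0237765   0.14828826] 24.43700579937587 0.05251121116581542 [-0.25355451 -0.64165782  0.80477292]
```

View pics/s5.png

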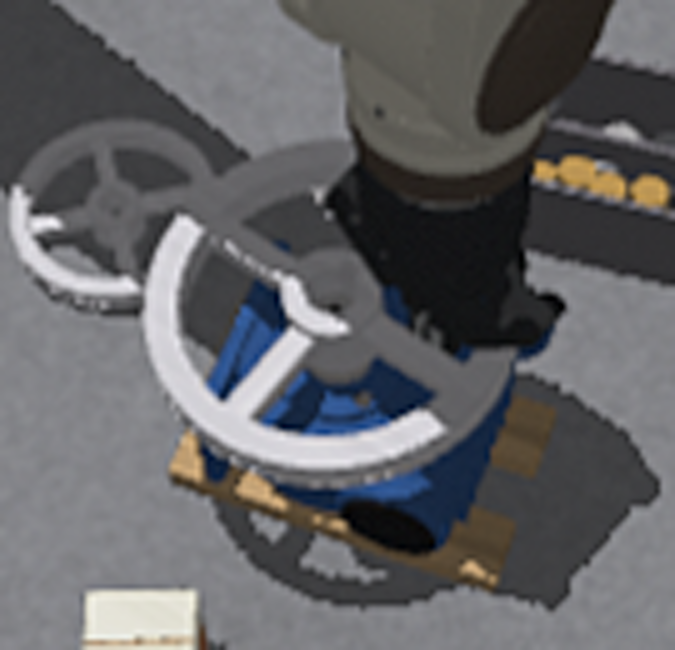

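The spoke is being pushed round smoothly. It now points to crop (430,385), and another points lower-left to (240,410). I'll measure its angle before the last stretch.

```bash
python3 - <<'E'
from h import *
c=cam("scene"); A=np.array([.575,-.0455])
P=onz(c,np.array([(240,410),(288,352),(432,383)])/5-.4+[235,150],.168)
H=onz(c,[(332/5-.4+235,290/5-.4+150)],.177);print(H)
for p in P: d=p[:2]-H[0][:2]; print(np.degrees(np.arctan2(d[1],d[0])),np.hypot(*d))
for d in range(25,-70,-4):
    q=.052*np.array([np.cos(np.radians(d)),np.sin(np.radians(d))])-.052*np.array([np.cos(np.radians(25)),np.sin(np.radians(25))]); print(d,np.round([q[0],-q[1]],4))
E
```

```text
[[ 0.57380504 -0.04461438  0.177     ]]
-86.29225858097534 0.07364731372994043
-86.56948106504225 0.0358429035645869
-4.573357170519273 0.06645932636409801
25 [ 0. -0.]
21 [0.0014 0.0033]
17 [0.0026 0.0068]
13 [0.0035 0.0103]
9 [0.0042 0.0138]
5 [0.0047 0.0174]
1 [0.0049 0.0211]
-3 [0.0048 0.0247]
-7 [0.0045 0.0283]
-11 [0.0039 0.0319]
-15 [0.0031 0.0354]
-19 [0.002  0.0389]
-23 [0.0007 0.0423]
-27 [-0.0008  0.0456]
-31 [-0.0026  0.0488]
-35 [-0.0045  0.0518]
-39 [-0.0067  0.0547]
-43 [-0.0091  0.0574]
-47 [-0.0117  0.06  ]
-51 [-0.0144  0.0624]
-55 [-0.0173  0.0646]
-59 [-0.0203  0.0665]
-63 [-0.0235  0.0683]
-67 [-0.0268  0.0698]
```

```bash
python3 -m creep '[[0.0014,0.0033,0,0,0,0,0],[0.0026,0.0068,0,0,0,0,0],[0.0035,0.0103,0,0,0,0,0],[0.0042,0.0138,0,0,0,0,0],[0.0047,0.0174,0,0,0,0,0],[0.0049,0.0211,0,0,0,0,0],[0.0048,0.0247,0,0,0,0,0],[0.0045,0.0283,0,0,0,0,0]]'
python3 - <<'E'
from h import *
s=optics.camera("scene");crop(s,235,150,370,280,5,"pics/s6.png")
for d in range(-7,-60,-2):
    q=.052*np.array([np.cos(np.radians(d)),np.sin(np.radians(d))])-.052*np.array([np.cos(np.radians(-7)),np.sin(np.radians(-7))]); print(d,np.round([q[0],-q[1]],4))
E
```

```text
time: 6.1
ee_pos: [0.6271, -0.052, 0.1483]
tcp_rot: [-180.0, -0.0, 0.1]
wrist_force: [-0.0, 2.2, -0.3]
opening: 0.0003
-7 [ 0. -0.]
-9 [-0.0003  0.0018]
-11 [-0.0006  0.0036]
-13 [-0.0009  0.0054]
-15 [-0.0014  0.0071]
-17 [-0.0019  0.0089]
-19 [-0.0024  0.0106]
-21 [-0.0031  0.0123]
-23 [-0.0037  0.014 ]
-25 [-0.0045  0.0156]
-27 [-0.0053  0.0173]
-29 [-0.0061  0.0189]
-31 [-0.007   0.0204]
-33 [-0.008  0.022]
-35 [-0.009   0.0235]
-37 [-0.0101  0.025 ]
-39 [-0.0112  0.0264]
-41 [-0.0124  0.0278]
-43 [-0.0136  0.0291]
-45 [-0.0148  0.0304]
-47 [-0.0161  0.0317]
-49 [-0.0175  0.0329]
-51 [-0.0189  0.0341]
-53 [-0.0203  0.0352]
-55 [-0.0218  0.0363]
-57 [-0.0233  0.0373]
-59 [-0.0248  0.0382]
```

View pics/s6.png

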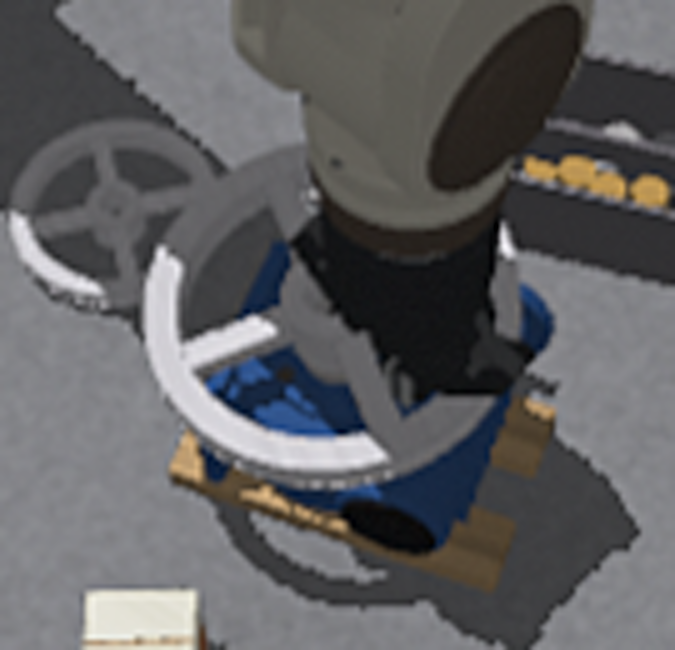

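The pushed spoke now points to crop (400,430), about −28°. I'll go slower now, 2° per row, watching the force.

```bash
python3 -m creep '[[-0.0003,0.0018,0,0,0,0,0],[-0.0006,0.0036,0,0,0,0,0],[-0.0009,0.0054,0,0,0,0,0],[-0.0014,0.0071,0,0,0,0,0],[-0.0019,0.0089,0,0,0,0,0],[-0.0024,0.0106,0,0,0,0,0],[-0.0031,0.0123,0,0,0,0,0],[-0.0037,0.014,0,0,0,0,0]]'
python3 -m creep '[[-0.0008,0.0016,0,0,0,0,0],[-0.0016,0.0033,0,0,0,0,0],[-0.0024,0.0049,0,0,0,0,0]]'
python3 -m creep '[[-0.0009,0.0015,0,0,0,0,0],[-0.0019,0.0031,0,0,0,0,0]]'
python3 - <<'E'
from h import *
s=optics.camera("scene");crop(s,235,150,370,280,5,"pics/s7.png")
A=np.array([.575,-.0455])
o=bot.get_obs();p=o["ee_pos"][:2]-A;print(o["ee_pos"],np.degrees(np.arctan2(p[1],p[0])),np.hypot(*p),o["wrist_force"])
E
```

```text
time: 6.95
ee_pos: [0.6234, -0.0659, 0.1483]
tcp_rot: [180.0, 0.0, 0.1]
wrist_force: [0.1, 0.0, 0.5]
opening: 0.0002
time: 7.25
ee_pos: [0.621, -0.0707, 0.1483]
tcp_rot: [-180.0, -0.0, 0.1]
wrist_force: [0.0, 0.2, 0.3]
opening: -0.0001
time: 7.45
ee_pos: [0.6191, -0.0737, 0.1483]
tcp_rot: [-180.0, -0.0, 0.1]
wrist_force: [0.2, 0.9, -0.2]
opening: 0.0003
[ 0.61896191 -0.07398792  0.14830318] -32.9437890604144 0.05238521692326436 [-0.31969562 -0.39396133 -0.91931206]
```

View pics/s7.png

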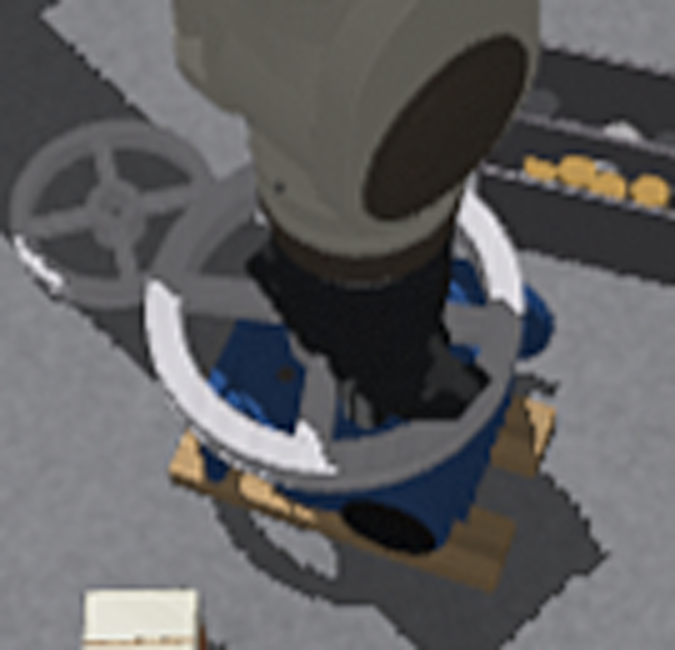

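Not seated yet: the pushed spoke points to crop (322,420) and the force is under 1 N. I'll go on in short calls.

```bash
python3 -m creep '[[-0.0005,0.0007,0,0,0,0,0],[-0.001,0.0015,0,0,0,0,0],[-0.0015,0.0022,0,0,0,0,0]]'
python3 -m creep '[[-0.0005,0.0007,0,0,0,0,0],[-0.0011,0.0014,0,0,0,0,0],[-0.0016,0.0021,0,0,0,0,0]]'
python3 - <<'E'
from h import *
s=optics.camera("scene");crop(s,235,150,370,280,5,"pics/s8.png")
A=np.array([.575,-.0455])
o=bot.get_obs();p=o["ee_pos"][:2]-A;print(o["ee_pos"],np.degrees(np.arctan2(p[1],p[0])),np.hypot(*p),o["wrist_force"])
E
```

```text
time: 7.8
ee_pos: [0.6176, -0.0759, 0.1483]
tcp_rot: [-180.0, -0.0, 0.1]
wrist_force: [-0.1, 1.1, -0.1]
opening: -0.0002
time: 8.1
ee_pos: [0.6161, -0.0778, 0.1483]
tcp_rot: [-180.0, -0.0, 0.1]
wrist_force: [2.8, 2.9, 0.1]
opening: -0.0002
[ 0.61607957 -0.07785082  0.14829986] -38.22100345294885 0.05228868599132549 [0.55936231 1.8007594  0.12298822]
```

View pics/s8.png

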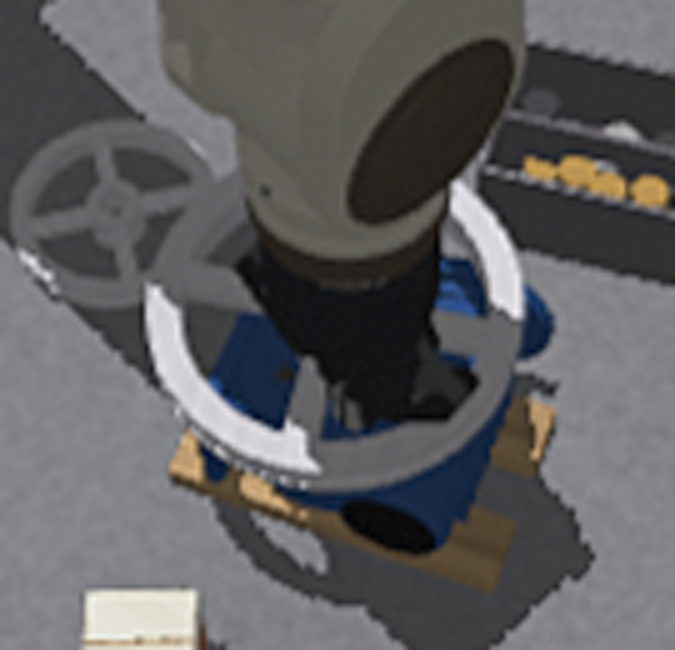

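```bash
python3 -m creep '[[-0.0005,0.0007,0,0,0,0,0],[-0.0011,0.0014,0,0,0,0,0]]'
python3 -m creep '[[-0.0006,0.0007,0,0,0,0,0],[-0.0012,0.0013,0,0,0,0,0]]'
python3 - <<'E'
from h import *
s=optics.camera("scene");crop(s,235,150,370,280,5,"pics/s9.png")
print(bot.get_obs()["wrist_force"])
E
```

```text
time: 8.35
ee_pos: [0.6152, -0.0789, 0.1483]
tcp_rot: [-179.9, -0.0, 0.1]
wrist_force: [2.2, 5.8, -2.6]
opening: 0.0
time: 8.55
ee_pos: [0.6142, -0.0798, 0.1482]
tcp_rot: [-179.9, -0.1, 0.1]
wrist_force: [4.3, 9.1, -1.3]
opening: -0.0002
[ 4.35599112  6.72814327 -1.63753544]
```

View pics/s9.png

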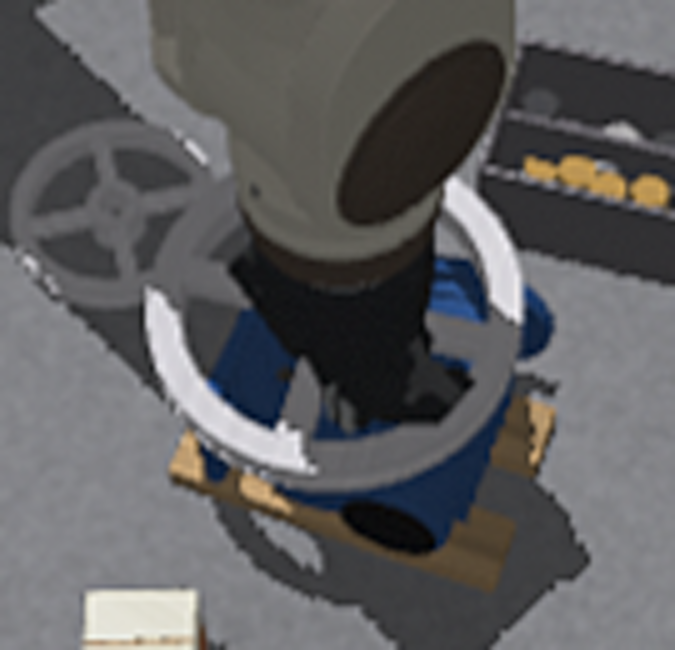

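The force has risen to about 10 N with hardly any further turn, so the keyway has caught the key. I'll back the finger off the spoke, raise it and check.

```bash
python3 -m creep '[[0.003,-0.003,0,0,0,0,0],[0.007,-0.007,0,0,0,0,0],[0.007,-0.008,0,0,0,0,0],[0.007,-0.008,-0.02,0,0,0,0],[0.007,-0.008,-0.06,0,0,0,0],[0.007,-0.008,-0.1,0,0,0,0],[0.007,-0.008,-0.14,0,0,0,0],[0.007,-0.008,-0.14,0,0,0,0]]'
python3 - <<'E'
from h import *; import pickle
o=bot.get_obs();im=optics.camera("wrist");cv2.imwrite("pics/w10.png",im[:,:,::-1]);pickle.dump((cam("wrist",o),im),open("w10.pkl","wb"))
s=optics.camera("scene");crop(s,235,150,370,280,5,"pics/s10.png");cv2.imwrite("pics/s10f.png",s[:,:,::-1])
print(o["ee_pos"],o["tcp_rot"],o["wrist_force"])
E
```

```text
time: 9.4
ee_pos: [0.6216, -0.073, 0.2946]
tcp_rot: [179.9, -0.5, 0.0]
wrist_force: [0.8, -0.0, 0.3]
opening: -0.0
[ 0.62162723 -0.07296261  0.29459689] [ 1.79919175e+02 -4.71116428e-01  4.92966034e-02] [ 0.84235323 -0.04252396  0.27437678]
```

View pics/w10.png

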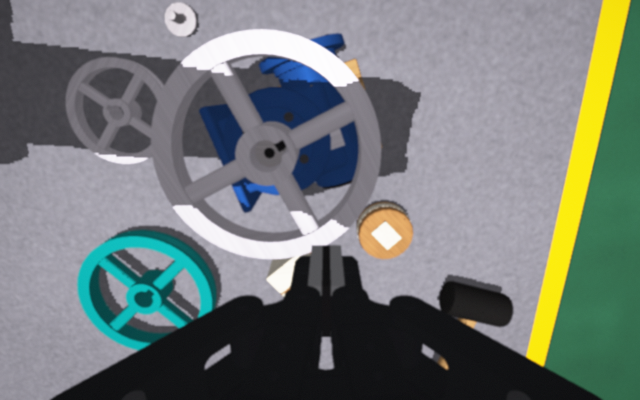

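View pics/s10.png

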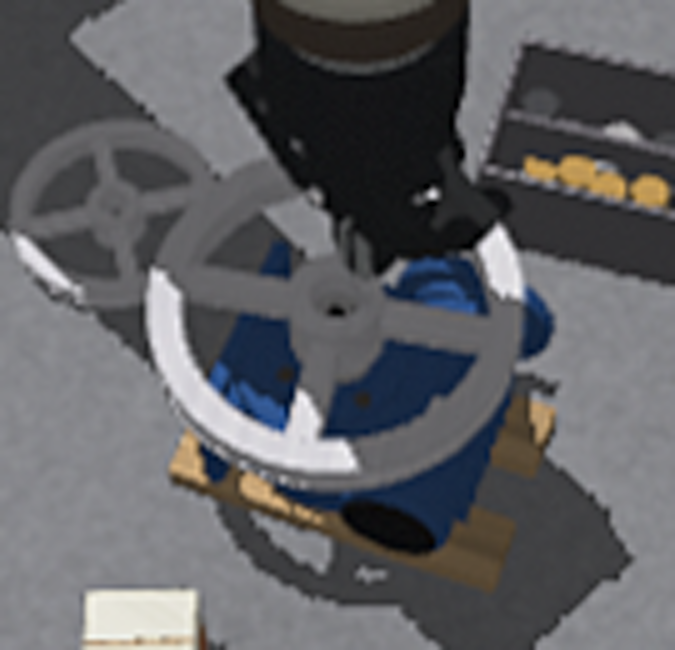

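```bash
python3 - <<'E'
from h import *; import pickle
c,im=pickle.load(open("w10.pkl","rb"))
g=im[105:205,215:325,::-1].astype(float); g=np.clip((g/140.)**0.7*255,0,255).astype(np.uint8)
cv2.imwrite("pics/w10c.png",cv2.resize(g,None,fx=6,fy=6,interpolation=cv2.INTER_CUBIC))
print("shaft", onz(c,[(269,152.5)],.154), "slot",onz(c,[(280.5,146)],.154))
E
```

```text
shaft [[ 0.5746809  -0.04495503  0.154     ]] slot [[ 0.58458058 -0.03947423  0.154     ]]
```

View pics/w10c.png

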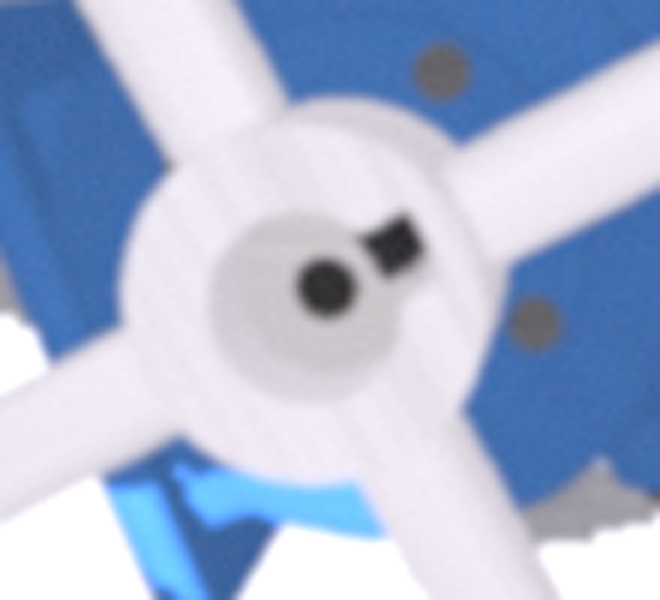

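The slot and keyway line up in one dark opening at crop (395,243), towards the upper-right spoke, so the pulley is on the key. Next I'll centre over the hub, set the jaws across the keyway at about 31 mm, and press with both fingertips on the hub ring.

```bash
python3 -m creep '[[-0.02,-0.012,0,0,0,0.13,0.36],[-0.047,-0.028,0,0,0,0.26,0.36],[-0.047,-0.028,0.02,0,0,0.4,0.36],[-0.047,-0.028,0.04,0,0,0.53,0.36],[-0.047,-0.028,0.06,0,0,0.6,0.36],[-0.047,-0.028,0.08,0,0,0.6,0.36],[-0.047,-0.028,0.08,0,0,0.6,0.36]]' 60
python3 - <<'E'
from h import *
o=bot.get_obs();print(o["ee_pos"],o["tcp_rot"],o["opening"],o["wrist_force"])
im=optics.camera("wrist");cv2.imwrite("pics/w11.png",im[:,:,::-1])
s=optics.camera("scene");crop(s,235,150,370,280,5,"pics/s11.png")
E
```

```text
time: 10.2
ee_pos: [0.5719, -0.0447, 0.2039]
tcp_rot: [179.8, 0.3, -34.3]
wrist_force: [-0.4, -0.2, -0.4]
opening: 0.0311
[ 0.57190815 -0.04465318  0.20387789] [179.79629753   0.33294592 -34.31626152] 0.031054206225145355 [-0.39102529 -0.21932705 -0.43088444]
```

View pics/s11.png

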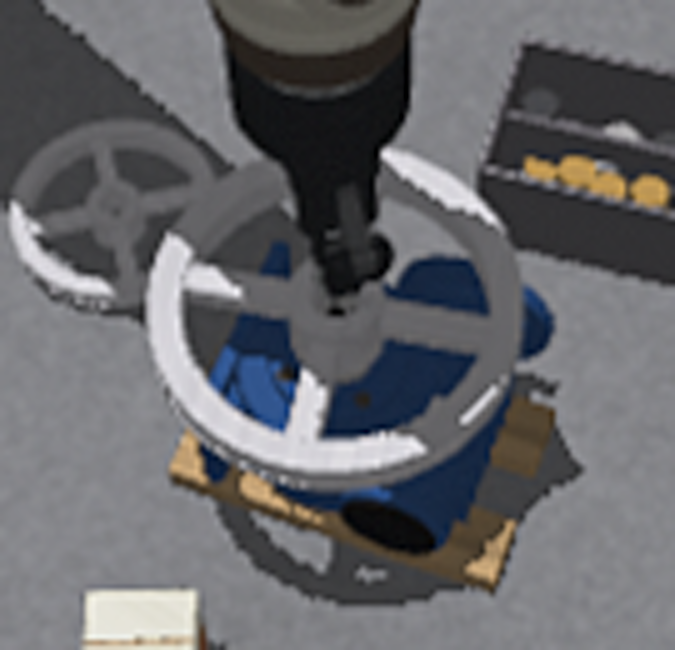

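View pics/w11.png

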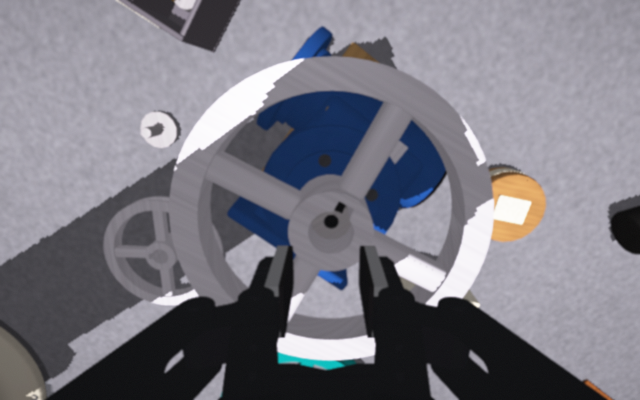

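```bash
python3 -m creep '[[0.002,-0.001,0.01,0,0,0,0.36],[0.002,-0.001,0.02,0,0,0,0.36],[0.002,-0.001,0.025,0,0,0,0.36],[0.002,-0.001,0.025,0,0,0,0.36]]'
python3 - <<'E'
from h import *
o=bot.get_obs();print(o["ee_pos"],o["tcp_rot"],o["wrist_force"])
E
```

```text
time: 10.7
ee_pos: [0.5756, -0.045, 0.1822]
tcp_rot: [180.0, 0.1, -34.3]
wrist_force: [0.6, -0.3, -0.4]
opening: 0.0307
[ 0.57556516 -0.04497867  0.1822113 ] [ 1.79957051e+02  7.55753264e-02 -3.43185430e+01] [ 0.62015702 -0.27843917 -0.38475367]
```

```bash
python3 -m creep '[[-0.0005,0,0.003,0,0,0,0.36],[-0.0005,0,0.006,0,0,0,0.36],[-0.0005,0,0.009,0,0,0,0.36],[-0.0005,0,0.009,0,0,0,0.36]]'
python3 -m creep '[[0,0,0.001,0,0,0,0.36],[0,0,0.002,0,0,0,0.36],[0,0,0.002,0,0,0,0.36]]'
python3 -m creep '[[0,0,0.001,0,0,0,0.36],[0,0,0.002,0,0,0,0.36],[0,0,0.002,0,0,0,0.36]]'
```

```text
time: 11.1
ee_pos: [0.5754, -0.0447, 0.1739]
tcp_rot: [180.0, 0.0, -34.3]
wrist_force: [-0.9, 0.1, 0.1]
opening: 0.0306
time: 11.4
ee_pos: [0.5755, -0.0448, 0.1722]
tcp_rot: [180.0, 0.0, -34.3]
wrist_force: [-1.1, 0.0, 0.5]
opening: 0.0309
time: 11.7
ee_pos: [0.5757, -0.0447, 0.1713]
tcp_rot: [-180.0, -0.1, -34.3]
wrist_force: [-2.2, 0.7, 6.8]
opening: 0.0311
```

Contact is at TCP z ≈ 0.1715 with 7 N, which matches the hub top (0.172) when it is on the key. I'll press on in small steps.

```bash
python3 -m creep '[[0,0,0.001,0,0,0,0.36],[0,0,0.002,0,0,0,0.36],[0,0,0.003,0,0,0,0.36],[0,0,0.003,0,0,0,0.36]]'
python3 -m creep '[[0,0,0.001,0,0,0,0.36],[0,0,0.002,0,0,0,0.36],[0,0,0.003,0,0,0,0.36],[0,0,0.003,0,0,0,0.36]]'
```

```text
time: 12.1
ee_pos: [0.5757, -0.0447, 0.1687]
tcp_rot: [-179.9, -0.1, -34.3]
wrist_force: [-2.7, -0.8, 8.0]
opening: 0.0307
time: 12.5
ee_pos: [0.5757, -0.0447, 0.1657]
tcp_rot: [-179.9, -0.1, -34.3]
wrist_force: [-3.0, 1.0, 9.3]
opening: 0.0304
```

```bash
python3 -m creep '[[0,0,0.001,0,0,0,0.36],[0,0,0.002,0,0,0,0.36],[0,0,0.003,0,0,0,0.36],[0,0,0.003,0,0,0,0.36]]'
python3 -m creep '[[0,0,0.0007,0,0,0,0.36],[0,0,0.0015,0,0,0,0.36],[0,0,0.0015,0,0,0,0.36]]'
```

```text
time: 12.9
ee_pos: [0.5757, -0.0447, 0.1628]
tcp_rot: [-179.9, -0.1, -34.3]
wrist_force: [-2.1, 1.2, 8.9]
opening: 0.0307
time: 13.2
ee_pos: [0.5757, -0.0447, 0.1615]
tcp_rot: [-179.9, -0.1, -34.3]
wrist_force: [-3.5, 1.3, 10.2]
opening: 0.0306
```

```bash
python3 -m creep '[[0,0,0.0005,0,0,0,0.36],[0,0,0.001,0,0,0,0.36],[0,0,0.001,0,0,0,0.36]]'
python3 -m creep '[[0,0,0.0005,0,0,0,0.36],[0,0,0.0005,0,0,0,0.36]]'
```

```text
time: 13.5
ee_pos: [0.5757, -0.0447, 0.1615]
tcp_rot: [-179.9, -0.1, -34.3]
wrist_force: [-5.2, 0.4, 16.5]
opening: 0.0308
time: 13.7
ee_pos: [0.5758, -0.0447, 0.1615]
tcp_rot: [-179.9, -0.2, -34.3]
wrist_force: [-6.1, 0.9, 19.6]
opening: 0.0306
```

Hard stop: z stays at 0.1615 while the force climbs to 20 N, after about 10 mm of travel. The hub is home, so I'll lift off and move the hand clear.

```bash
python3 -m creep '[[0,0,-0.004,0,0,0,0.36],[0,0,-0.008,0,0,0,0.36],[0,0,-0.02,0,0,0,0.36],[0,0,-0.05,0,0,0,0.36],[0,0,-0.09,0,0,0,0.36],[0,0,-0.13,0,0,0,0.36],[0,0,-0.14,0,0,0,0.36],[0,0,-0.14,0,0,0,0.36]]'
python3 - <<'E'
from h import *; import pickle
o=bot.get_obs();im=optics.camera("wrist");cv2.imwrite("pics/w12.png",im[:,:,::-1]);pickle.dump((cam("wrist",o),im),open("w12.pkl","wb"))
s=optics.camera("scene");crop(s,235,150,370,280,5,"pics/s12.png")
print(o["ee_pos"],o["tcp_rot"],o["wrist_force"],np.round(o["q"]))
E
```

```text
time: 14.5
ee_pos: [0.5762, -0.0448, 0.3003]
tcp_rot: [-179.9, -0.2, -34.3]
wrist_force: [0.3, -0.3, 0.1]
opening: 0.0307
[ 0.57621856 -0.04480088  0.30033265] [-1.79906126e+02 -1.65920419e-01 -3.43217503e+01] [ 0.3058921  -0.29816104  0.08321108] [ -4.  11.  25. 103.  -0. 120.]
```

View pics/w12.png

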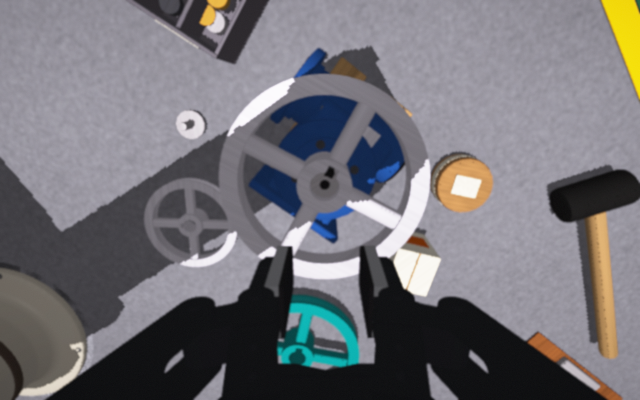

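View pics/s12.png

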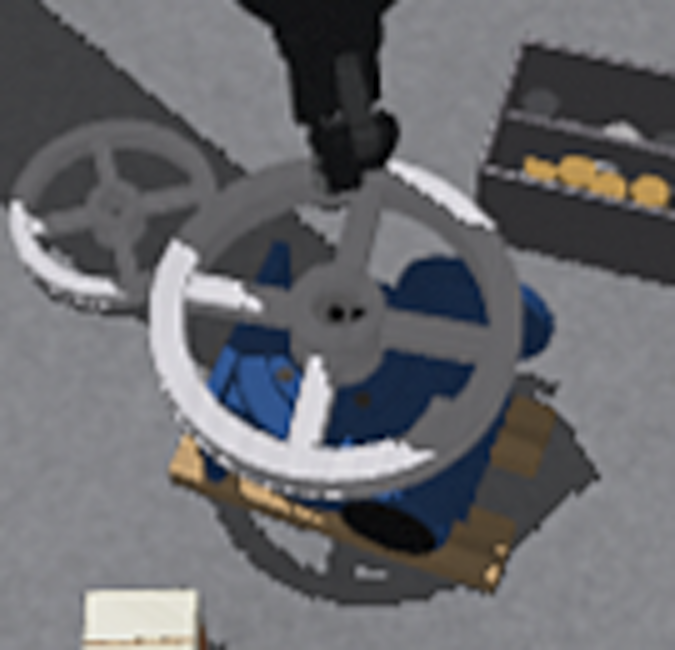

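The wrist view shows slot and keyway in line at (325,177), and the hub sits lower on the shaft. I'll move the arm out of the light for a clean check of height and level.

```bash
python3 -m creep '[[-0.03,-0.02,0,0,0,0,0.36],[-0.06,-0.04,0,0,0,0,0.36],[-0.09,-0.06,0,0,0,0,0.36],[-0.12,-0.08,0,0,0,0,0.36],[-0.15,-0.1,0,0,0,0,0.36],[-0.18,-0.12,0,0,0,0,0.36],[-0.21,-0.14,0,0,0,0,0.36],[-0.223,-0.15,0,0,0,0,0.36]]'
python3 -m creep '[[0,0,0,0,0,0,0.36],[0,0,0,0,0,0,0.36]]'
python3 - <<'E'
from h import *
t=optics.camera("top");s=optics.camera("scene")
cv2.imwrite("pics/t13.png",t[:,:,::-1]);cv2.imwrite("pics/s13.png",s[:,:,::-1])
crop(t,300,115,405,230,5,"pics/t13c.png");crop(s,245,160,365,280,5,"pics/s13c.png")
E
```

```text
time: 15.4
ee_pos: [0.4743, 0.2068, 0.2965]
tcp_rot: [179.9, 0.1, -34.2]
wrist_force: [-0.4, -0.2, 0.6]
opening: 0.0306
time: 15.6
ee_pos: [0.4756, 0.2047, 0.297]
tcp_rot: [179.9, 0.1, -34.3]
wrist_force: [0.8, -0.5, -0.3]
opening: 0.0306
```

View pics/t13.png

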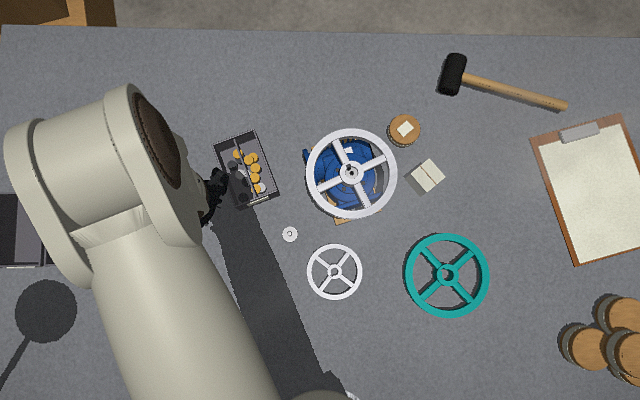

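View pics/s13c.png

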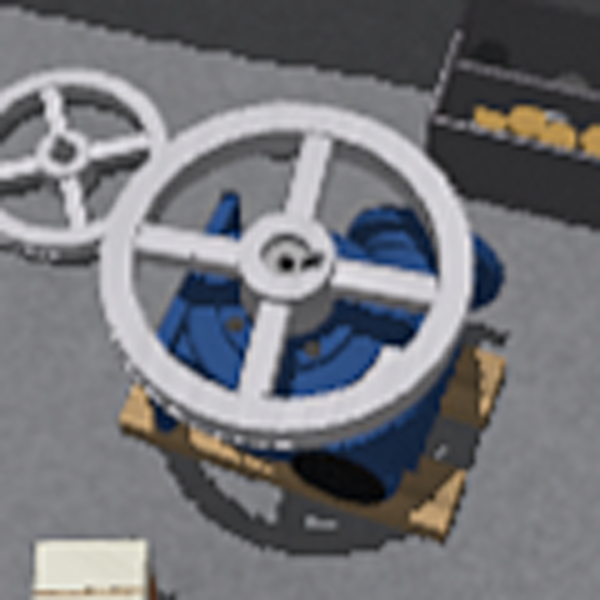

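View pics/t13c.png

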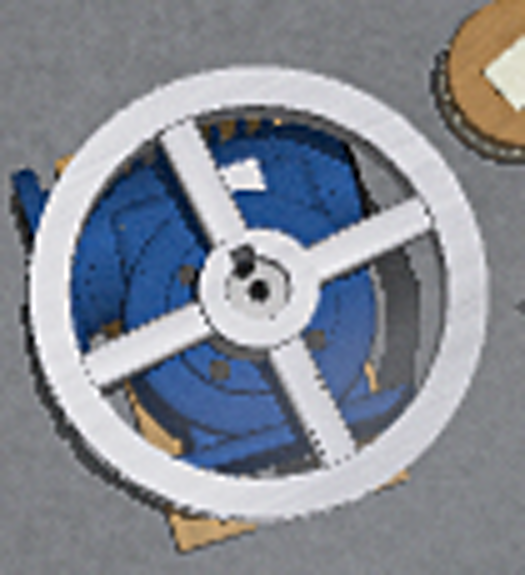

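The top view shows the pulley centred on the shaft, slot and keyway in line at crop (243,258), and the parcel, carton, bolt and bin at their old pixels. Now a triangulated check of height and tilt.

```bash
python3 - <<'E'
from h import *
ct,cs=cam("top"),cam("scene")
T=np.array([(180,130),(430,215),(345,458),(95,370),(261,290)])/5-.4+[300,115]
S=np.array([(437,290),(260,392),(143,237),(319,140),(287,257)])/5-.4+[245,160]
P=[]
for a,b in zip(T,S):
    o1,d1=ray(ct,[a]);o2,d2=ray(cs,[b]);s=np.linalg.lstsq(np.c_[d1[0],-d2[0]],o2-o1,rcond=None)[0]
    x,y=o1+d1[0]*s[0],o2+d2[0]*s[1];P.append((x+y)/2);print(np.round((x+y)/2,4),round(np.linalg.norm(x-y),4))
P=np.array(P);a=P[0]-P[2];b=P[1]-P[3];print("tilt deg",np.degrees([a[2]/np.hypot(*a[:2]),b[2]/np.hypot(*b[:2])]),"meanz",P[:4,2].mean(),"key spoke yaw",np.degrees(np.arctan2(a[1],a[0])))
# bystander displacement + rim comparison
i0=cv2.imread("pics/top0.png");i1=cv2.imread("pics/t13.png")
for n,(x,y,w) in dict(parcel=(404,129,20),carton=(428,176,20),bolt=(290,234,11)).items():
    tm=i0[y-w:y+w,x-w:x+w];r=cv2.matchTemplate(i1[y-w-8:y+w+8,x-w-8:x+w+8],tm,cv2.TM_CCOEFF_NORMED);print(n,cv2.minMaxLoc(r)[1],np.array(cv2.minMaxLoc(r)[3])-8)
E
```

```text
[ 0.6413 -0.0113  0.156 ] 0.0041
[ 0.6094 -0.1105  0.1597] 0.0087
[ 0.5093 -0.0795  0.1557] 0.0043
[0.5415 0.0202 0.1563] 0.0026
[ 0.5749 -0.0452  0.1616] 0.003
tilt deg [0.10803202 1.32900923] meanz 0.15692160762379348 key spoke yaw 27.331847343247148
parcel 0.9510592222213745 [0 0]
carton 0.9962246417999268 [0 0]
bolt 0.9969245195388794 [0 0]
```

```bash
python3 - <<'E'
from workcell import bot
print(bot.get_obs()["wrist_force"],bot.get_obs()["time"]); print(bot.job_done())
E
```

```text
[ 0.04723681 -0.03721376  0.08721783] 15.7
the job is handed in; nothing more can be done
None
```

The pulley is home on the shaft shoulder, and the job was handed in at 15.7 s with the hand clear. No verdict is reported.

**What I did:**
- With the shut fingertips I pushed one spoke about 120° clockwise, until the key stopped it at about 10 N.
- I then pressed on the hub ring with both fingertips, slightly parted. The pulley went down 10 mm at 7–10 N, then stopped dead while the force rose to 20 N.

**Last checks:**
- **Keyway:** shaft slot and keyway are in line in both the wrist and top pictures.
- **Height:** the spoke ends average 0.157 m, against 0.156 m expected when home.
- **Tilt:** 0.1° on one axis and 1.3° on the other. The second figure is weak: it rests on one point whose two views disagreed by 9 mm.
- **Bystanders:** the parcel, carton and bolt show no shift in the top view. The bin I judged only by eye, and it looks unmoved.
- **Contact:** the wrist force reads zero.

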